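Prop open the sewing box lid

TASK

Lift the sewing box's lid by its brass handle until it stands nearly upright, then take the prop rod by its red knob, swing it down to the brass rail and feel along the groove until its foot drops into the hole. Seat it fully before you let go of the knob, so that the rod alone then holds the lid open. Never let the lid fall, go gently with the thin rod (do not press its foot hard on the rail), and leave the spools, jar and scissors where they are.

Things in the scene. Friction and masses are not known exactly. Their poses are not given: they have to be found in the camera images.
- sewbox: Dark wooden sewing box, fixed, 290 (x) x 260 (y) mm. Origin: centre of its underside; x runs from the open front tray (robot side) to the hinge at the back, z up; all 'box frame' mm below are in it. Lidded back compartment (x 30 to 145) 70 high; tray in front: walls 45 high, floor at 10; right wall carries a brass rail.
- hinge (a point): Point on the lid's hinge line, which runs along the box's y at x = 145, z = 70 in the box frame (this point at y = 0).
- groove (a point): Fixed point x = -37, y = -120, z = 45 in the box frame, on the floor line of the groove in the brass rail. Rail: 122 long along x, 16 wide, groove 10 wide, its sides 3 mm above its level floor, which is at z = 45. It is clamped at a new, UNMEASURED place along x each time, so its hole lies anywhere within 22 mm of this point along x. It does not slide.
- groove_end (a point): Fixed point x = -59, y = -120, z = 45 in the box frame: the nearest to the robot that the hole's centre can be (the farthest is x = -15). The hole, 50 mm from the rail's front end and 72 from its back end, is 11 long (x), 10 wide, 13 deep, with a black bottom. Find it by eye or by feel.
- handle (a point): Centre of the lid's brass handle: a barrel 30 long along the box's y, 18 in diameter, on a 12 wide neck 26 mm beyond the lid's front edge. Lid closed: x = 4, y = 12.5, z = 82 in the box frame (141 from the hinge line along the lid, 12 above). Pinched on its two end faces from above, it turns between the fingers as the lid rises.
- lid (a joint): Angle of the wooden lid (115 x 228 x 28 mm, about 0.7 kg), rad: 0 closed, 1.57 fully open (upright) at its stop, front edge rising, robot side. Upright it leans on its stop and stays there by itself; below about 1.3 it falls shut unless held or propped (hinge friction only 0.04 N m). Propped in the hole it stands at about 0.7 to 1.2.
- pivot (a point): Pivot of the prop rod on the lid's right side: 100 mm from the hinge line along the lid, 20 above it (lid closed: x = 45, y = -120, z = 90 in the box frame). The rod swings in the plane y = -120 of the box, above the rail.
- prop (a joint): Angle of the prop rod from the lid, rad: 0 lies along the lid pointing past its front edge; grows as the rod swings towards the lid's underside (down to the rail when the lid is open); range -0.4 to 2.2; about 1.3 to 1.7 when propped. A stiff pivot (0.06 N m) keeps it where it is left.
- knob: Origin: centre of the red knob at the bend of the rod (6 mm steel), 160 mm from the pivot: a disc 18 thick along the box's y, 20 in diameter. Pinched on its flat faces from above, it can turn between the fingers. It is about 40 above the groove's floor when the foot stands on it, about 27 when seated.
- foot: Rubber-tipped foot of the rod, 8 mm in diameter, 40 from the knob's centre to its tip, bent 60 degrees from the rod towards the lid's underside, so that it stands about upright in the hole. Origin at the tip; its axes are the rod's. Grips the rail with friction about 1.2, so it can jam anywhere on it. Seated, the tip is about 13 mm below the groove's floor.
- spool_blue: Blue thread spool, 44 high, 32 in diameter, standing in the tray's left half. Origin under its centre. Leave it.
- spool_orange: Orange thread spool, 44 high, 32 in diameter, on the table to the right of the box. Leave it.
- button_jar: Amber jar with brass cap, 80 high, 60 in diameter, on the table to the left of the box. Leave it.
- scissors: Steel scissors, 200 long, lying on the table to the left of the box. Leave them.

How it is judged:
On the way, in this order (a step that is already met when the one before it is completed fails the run):
1. the lid stands nearly upright (above 1.25 rad) (value of joint lid above 1.25 rad), for 0.2 s.
2. the foot is in the hole (tip at least 5 mm below the groove floor) while the fingers still hold or touch the red knob (z of foot in the frame of sewbox below 0.04 m and x of foot in the frame of sewbox between -0.064 and -0.01 m and contact force between the fingers and knob above 0.3 N), for 0.1 s.
At the end, for the whole second after the job is handed in: The rod's foot is in the rail's hole, its tip at least 7.5 mm below the groove's floor, the lid rests propped and still at 0.65 to 1.22 rad, and nothing is touched by the robot (z of foot in the frame of sewbox below 0.0375 m and x of foot in the frame of sewbox between -0.064 and -0.01 m and value of joint lid between 0.65 and 1.22 rad and velocity of joint lid between -0.05 and 0.05 rad/s).
It fails at once if the foot is pressed on the rail with more than 18 N (contact force between foot and sewbox above 18 N).
It fails at once if the lid falls (closes faster than 2.5 rad/s) (velocity of joint lid below -2.5 rad/s).
It fails at once if a spool, the jar or the scissors is moved more than 20 mm or a spool or the jar knocked over (distance of any of spool_blue, spool_orange, button_jar, scissors from where it was at the start of the episode above 0.02 m or angle between any of spool_blue, spool_orange, button_jar's own z axis and vertical above 0.5 rad).
It also fails if it takes over 72 s, if anything falls off the work surface, if the arm or the gripper's body presses on something with over 40 N, if the wrist force passes 120 N, or if a joint passes its speed limit or range.

ROBOT

A 6-joint arm with a two-finger parallel gripper is mounted at the origin on the work surface. World frame = base frame: x ahead of the robot, y to its left, z up, the work surface at z = 0. Lengths are in m, angles in rad, forces in N, time in s.
With the tool pointing down it reaches from about 0.275 to 0.875 m from the base axis. Payload 12.5 kg.
Tool frame: the origin (TCP) lies on the centre line of the jaws, within the pads' length; the fingertips stand 14 mm ahead of it and the grasp point (between the pads) lies 5 mm behind it (nose_length is the z of the fingertips in the tool frame, in m); z points along the fingers, y is the line along which they close (so a half turn about z gives the same grasp; the last joint's range is limited). The gripper opens to 85 mm and grips with 20 to 120 N. Pads are 22 mm wide; open, the fingers measure 114 mm over their backs; the gripper's body (76 mm by 85 mm) begins 54 mm behind the grasp point. The pads swing forward as they close: fully open they stand 13 mm farther back than shut.
Start: joints at [-0.085, 0.351, 1.652, -0, 1.139, -0.085], TCP at [0.55, 0, 0.245] pointing down, gripper open.
Joint ranges: [-2.75, 2.75], [-0.79, 2.1], [0.01, 2.65], [-1.57, 4.71], [0.07, 3.14], [-2.87, 2.87]. Speed limits (rad/s): [2.22, 2.22, 2.79, 3.14, 3.14, 3.14].

INTERFACE

Orientations are given as a unit quaternion [x, y, z, w].
In Python, from rig import * gives the robot as it stands.
- The arm moves only by the tool apply_moves, never from a script. Its argument "steps" is one flat list of numbers, 5 for each row, row after row: the finger opening in m, from 0 to 0.0854, then the shift along the tool's x, y, z in m, then the turn about the tool's z in rad. A call has 1 to 5 rows; each row is the pose to reach, as a shift and turn from the pose commanded when the call began, along the tool's axes at that moment; what a row does not reach only later rows make up. A row lasts 1/8 s, in which the tool goes at most 62.5 mm and 10.7 degrees, less where a joint would pass 70% of its speed; a pose out of reach is approached as far as the arm can. A call with a gripper value outside its range is refused whole. The fingers move at their own pace and stop on an object; "force" is the grip in N (left out, the last holds). Time passes only in rows, so rows that repeat a pose let the fingers close. It gives the time, the measured TCP pose, the force, the opening and the grip force at its end, in the units of the state.
- sense(): the state, without advancing time (a new reading comes with each control period).
- snapshot(name): name is "scene" or "side" or "wrist"; returns a dict with "img" (420x560x3 uint8, red, green, blue), "K" (3x3 intrinsics, pixels), "view" (4x4, takes a point from world to camera coordinates). Camera axes: x right, y down, z forward; pixel columns grow to the right and rows downward; lengths in m; the calibration is good to about 2 mm. A picture is of the moment at which its call begins. There is no depth.
- close_job(): hands the job in; it is judged then, once.
Trained networks look in the newest picture that a camera, given by its name, has taken for a name from the list of things; names that differ only in an ending like _2 or _b are one class to them, and where a whole thing is asked for, a point or a joint stands for the part that bears it (a point fixed in the world has none). Each returns a list of dicts, best first, with "conf" (0 to 1); they miss things now and then, are a little off and sometimes report something else, mostly with a low value. They report only what shows in the picture. A call takes as long as a camera call.
- cut_out(query, camera): "region" (420x560 bool, what is visible of it) and "extent" ([left, top, right, bottom] in pixels, round what is visible of it).
The state is a dict: "t": time; "joints": joint angles; "dq": joint speeds; "effort": joint torques, N m; "tool_pos": TCP position; "tcp_rot": TCP orientation; "force": force on the tool from outside, world axes, zero at the start; "wrist_torque": the same for the moment, N m; "grip_width": opening from 0.0 (shut) to 1.0 (fully open); "grip_force": force on a finger pad.
Only numpy, scipy, OpenCV 4.12 (cv2) and the standard library are available. Lean on these libraries where they do the work, as an engineer would, in place of code of your own. Each camera call takes 0.05 s, during which the arm holds its last target. There are 200 camera calls.

## Working session

There is one attempt and no reset: what is moved stays moved. The work goes in short steps, Python scripts to look and compute and a tool call to move; the robot and the scene stay as the last step left them, time stands still between calls to the robot, and variables do not carry over. Pictures are saved under pics/ and viewed, at most 10 in all, crops included, and the job is handed in when it is done.

Besides the shell and the picture viewer there is one more tool, called after "Request:" as a command line: name --argument value ..., lists and objects as JSON in quotes. apply_moves: Moves the arm, as the interface text tells. Its arguments: {"type":"object","properties":{"steps":{"type":"array"},"force":{"type":"number"}},"required":["steps"]}

```bash
ls; mkdir -p pics; python3 - <<'E'
from rig import *
import cv2,numpy as np
s=sense();print(s)
ims=[]
for c in ["scene","side"]:
    r=snapshot(c);ims.append(r["img"]);print(c,r["K"].tolist(),np.round(r["view"],4).tolist())
    for q in ["sewbox","knob","handle","foot","groove","lid"]:
        print(q,[(round(d["conf"],2),[int(v) for v in d["extent"]],np.round(np.argwhere(d["region"]).mean(0)[::-1],1).tolist()) for d in cut_out(q,c)[:2]])
    cv2.imwrite(f"pics/{c}0.png",r["img"][:,:,::-1])
E
```

```text
pics
{'t': 0.0, 'joints': array([-8.45909630e-02,  3.51249592e-01,  1.65245405e+00,  1.65633710e-05,
        1.13911858e+00, -8.46092753e-02]), 'dq': array([-0.00093775, -0.00028656, -0.00171795, -0.00067876,  0.00019485,
        0.00070924]), 'effort': array([ 1.33101348e-03, -5.06107914e+01, -2.91406649e+01,  6.01447425e-06,
        4.57781483e-03,  4.96419239e-05]), 'tool_pos': array([5.49666997e-01, 6.25702031e-05, 2.44739716e-01]), 'tcp_rot': array([ 7.07102627e-01,  7.07110668e-01, -3.90683043e-04, -4.74746480e-04]), 'force': array([-0.25728592, -0.35112726,  0.98803817]), 'wrist_torque': array([ 0.03717702, -0.00154305,  0.01436635]), 'grip_force': 0.0, 'grip_width': 1.0015431413220781}
scene [[492.1557584635632, 0.0, 280.0425800894951], [0.0, 492.1557584635632, 205.44493933739656], [0.0, 0.0, 1.0]] [[-0.4216, 0.9068, 0.0058, 0.2258], [0.6879, 0.3241, -0.6494, -0.334], [-0.5907, -0.2698, -0.7604, 1.842], [0.0, 0.0, 0.0, 1.0]]
sewbox [(0.61, [231, 149, 339, 260], [285.2, 210.8])]
knob []
handle [(0.85, [237, 179, 322, 243], [280.0, 216.3])]
foot []
groove [(0.86, [228, 157, 341, 261], [285.3, 210.8])]
lid [(0.76, [234, 166, 324, 245], [280.3, 216.7]), (0.45, [225, 161, 341, 260], [285.5, 211.1])]
side [[445.6926330477175, 0.0, 278.47112748656576], [0.0, 445.6926330477175, 211.5584857973441], [0.0, 0.0, 1.0]] [[0.7499, -0.6616, -0.0049, -0.3801], [-0.3557, -0.397, -0.8461, 0.2651], [0.5578, 0.6362, -0.533, 0.8751], [0.0, 0.0, 0.0, 1.0]]
sewbox [(0.79, [199, 178, 353, 292], [280.1, 233.9])]
knob [(0.64, [271, 239, 283, 250], [277.1, 243.4]), (0.4, [201, 176, 350, 296], [280.1, 233.9])]
handle [(0.72, [251, 178, 342, 256], [297.2, 206.8]), (0.42, [267, 248, 276, 263], [272.0, 253.2])]
foot [(0.43, [265, 247, 277, 261], [271.5, 254.3])]
groove [(0.62, [204, 176, 348, 291], [280.2, 233.7])]
lid [(0.97, [253, 177, 346, 259], [297.3, 207.2])]
```

View images.

```bash
python3 - <<'E'
import cv2,numpy as np
a=cv2.imread("pics/scene0.png")[120:290,190:390];b=cv2.imread("pics/side0.png")[150:320,180:380]
cv2.imwrite("pics/both.png",np.vstack([cv2.resize(a,None,fx=3.5,fy=3.5,interpolation=2)[:300*2][:595]]))
cv2.imwrite("pics/b2.png",cv2.resize(b,None,fx=3.5,fy=3.5,interpolation=2))
E
```

```text
(no output)
```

View pics/both.png

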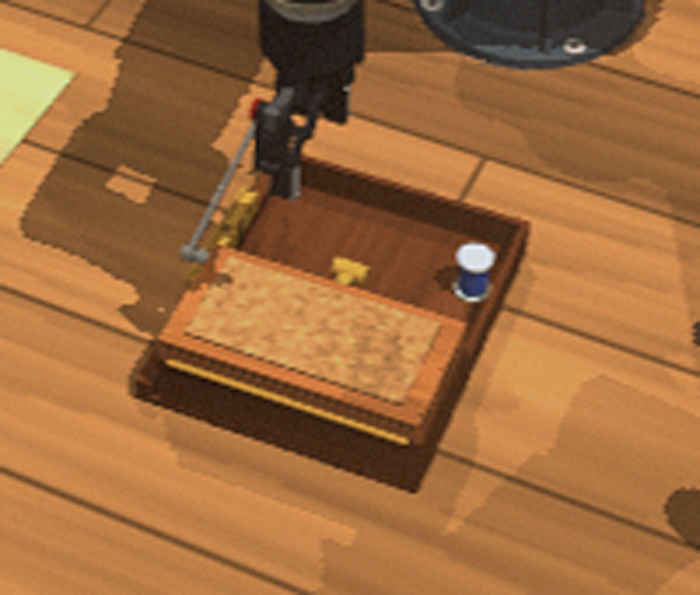

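View pics/b2.png

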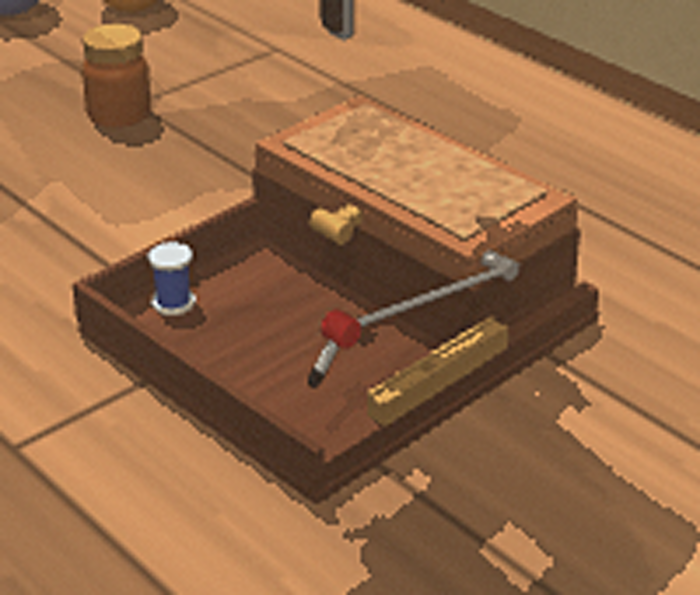

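```bash
cat > h.py <<'E'
from rig import *
import numpy as np, cv2, json
from scipy.optimize import least_squares
def proj(r,P):
    P=np.atleast_2d(P); V=np.array(r["view"]);c=P@V[:3,:3].T+V[:3,3]; p=c@np.array(r["K"]).T; return p[:,:2]/p[:,2:]
def B2W(p,P,z0=0):
    x,y,a=p[:3];c,s=np.cos(a),np.sin(a);P=np.atleast_2d(P)
    return np.c_[x+c*P[:,0]-s*P[:,1], y+s*P[:,0]+c*P[:,1], P[:,2]+z0]
E
cat > fit.py <<'E'
from h import *
S,D=snapshot("scene"),snapshot("side")
A=[((4,12.5,82),(350,270)),((-145,130,45),(527,224)),((30,-114,98),(218,252)),((145,-114,98),(158,340)),((145,114,98),(425,440)),((30,114,98),(467,320)),((145,130,0),(415,490))]
B=[((4,12.5,82),(333,224)),((-145,130,45),(75,287)),((-145,-130,45),(322,460)),((-145,-130,0),(318,500)),((145,-130,45),(597,290)),((30,114,98),(257,148)),((145,-114,98),(577,203)),((30,-114,98),(468,245)),((45,-120,90),(500,266))]
oA=np.array([o for _,o in A])/3.5+[190,120];oB=np.array([o for _,o in B])/3.5+[180,150]
pA=np.array([p for p,_ in A])/1e3;pB=np.array([p for p,_ in B])/1e3
def res(p):return np.r_[(proj(S,B2W(p,pA))-oA).ravel(),(proj(D,B2W(p,pB))-oB).ravel()]
f=least_squares(res,[.6,0,0],loss="soft_l1")
print(f.x);r=res(f.x).reshape(-1,2);print(np.round(r,1).tolist())
# knob by two-view triangulation
def tri(u,v):
    return least_squares(lambda X:np.r_[(proj(S,X)-u).ravel(),(proj(D,X)-v).ravel()],[.6,0,.05])
def sc(a):return np.array(a)/3.5+[190,120]
def sd(a):return np.array(a)/3.5+[180,150]
for n,a,b in [("handle",(350,270),(333,224)),("knob",(257,108),(341,330)),("pivot",(190,250),(503,266))]:
    t=tri(sc(a),sd(b)); 
    c,s=np.cos(f.x[2]),np.sin(f.x[2]);d=t.x-[f.x[0],f.x[1],0]
    print(n,t.x,t.cost**.5,"box",c*d[0]+s*d[1],-s*d[0]+c*d[1],d[2])
np.save("box.npy",f.x)
for n,P in [("handle",(4,12.5,82)),("pivot",(45,-120,90)),("hinge",(145,0,70)),("groove",(-37,-120,45))]: print(n,B2W(f.x,np.array(P)/1e3))
E
python3 fit.py
```

```text
[0.5092633  0.01401152 0.07457934]
[[1.6, -0.4], [1.5, -2.5], [-3.3, -4.1], [-2.0, -1.4], [-2.2, -7.0], [-1.6, -2.7], [4.2, 0.6], [-2.2, -1.3], [-2.4, -1.6], [-0.8, -4.3], [0.6, -0.4], [-0.1, -8.7], [-0.4, -2.3], [2.2, -3.6], [4.3, 2.4], [0.9, -2.3]]
handle [0.5146591  0.02176558 0.07955886] 0.24243418953122256 box 0.005958560979210285 0.0073304635625723626 0.07955886488742893
knob [ 0.40107902 -0.11884695  0.11673233] 0.552147395375463 box -0.11778286932494815 -0.1244283228006177 0.11673232929400025
pivot [ 0.55807499 -0.10761708  0.08805622] 0.18391991783037637 box 0.03961342733045263 -0.1249274674946001 0.08805622074880308
handle [[0.5123208  0.02677481 0.082     ]]
pivot [[ 0.56307944 -0.10230195  0.09      ]]
hinge [[0.65386024 0.0248155  0.07      ]]
groove [[ 0.48130738 -0.10841179  0.045     ]]
```

Request:
apply_moves --steps '[0.085, 0.005, -0.007, 0, 0.18, 0.085, 0.01, -0.014, 0, 0.36, 0.085, 0.015, -0.021, 0, 0.54, 0.085, 0.02, -0.03, 0, 0.72, 0.085, 0.024, -0.036, 0, 0.9]' --force 40

```text
t: 1.42
tool_pos: [0.5137, 0.0242, 0.2453]
tcp_rot: [0.945, 0.326, 0.0, -0.0]
force: [0.5, -0.2, 1.0]
grip_width: 0.995
grip_force: 0.0
```

Request:
apply_moves --steps '[0.085, 0, 0, 0, 0.18, 0.085, 0, 0, 0, 0.36, 0.085, 0, 0, 0, 0.54, 0.085, 0, 0, 0, 0.6, 0.085, 0, 0, 0, 0.6]'

```text
t: 2.05
tool_pos: [0.514, 0.024, 0.2453]
tcp_rot: [0.999, 0.036, 0.0, -0.0]
force: [-1.2, 1.1, -0.1]
grip_width: 0.997
grip_force: 0.0
```

```bash
cat > look.py <<'E'
from h import *
import sys
c,name=sys.argv[1],sys.argv[2]
r=snapshot(c);s=sense();print(s["t"],s["tool_pos"],s["tcp_rot"],s["joints"])
if c=="wrist":print(np.round(r["K"],1).tolist(),np.round(r["view"],4).tolist())
p=np.load("box.npy")
np.savez(f"pics/{name}.npz",img=r["img"],K=r["K"],view=r["view"])
for q in sys.argv[3:]:
    print(q,[(round(d["conf"],2),[int(v) for v in d["extent"]],np.round(np.argwhere(d["region"]).mean(0)[::-1],1).tolist()) for d in cut_out(q,c)[:2]])
cv2.imwrite(f"pics/{name}.png",r["img"][:,:,::-1])
E
python3 look.py wrist w1 handle knob pivot foot sewbox groove
```

```text
2.1 [0.51399369 0.02401608 0.24530635] [9.99347324e-01 3.61237491e-02 1.09434143e-05 1.99102410e-06] [-4.38013146e-02  2.86423965e-01  1.74199954e+00 -2.47657316e-06
  1.11314702e+00  1.45473289e+00]
[[311.3, 0.0, 280.7], [0.0, 311.3, 209.3], [0.0, 0.0, 1.0]] [[0.071, -0.9975, 0.0008, -0.0132], [-0.9594, -0.0681, 0.2738, 0.4595], [-0.2731, -0.0202, -0.9618, 0.5189], [0.0, 0.0, 0.0, 1.0]]
handle [(0.6, [148, 26, 439, 286], [291.2, 105.9])]
knob []
pivot [(0.78, [418, 150, 442, 283], [428.5, 210.8]), (0.18, [0, 247, 62, 310], [30.9, 280.4])]
foot []
sewbox [(0.9, [149, 30, 442, 314], [291.9, 160.6])]
groove [(0.65, [148, 26, 444, 313], [291.8, 160.4])]
```

View pics/w1.png

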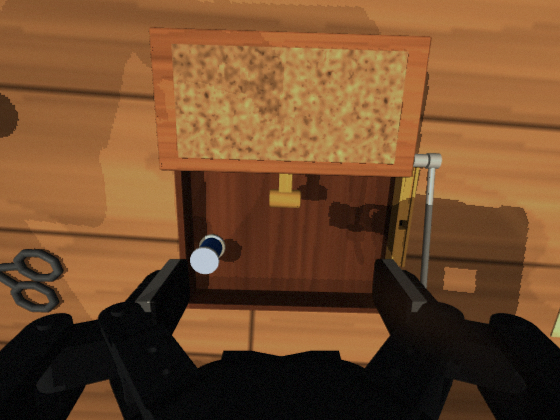

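```bash
cat > fit2.py <<'E'
from h import *
S,D=snapshot("scene"),snapshot("side");W=dict(np.load("pics/w1.npz"))
A=[((4,12.5,82),(350,270)),((-145,130,45),(527,224)),((30,-114,98),(218,252)),((145,-114,98),(158,340)),((30,114,98),(467,320)),((145,130,0),(415,490))]
B=[((4,12.5,82),(333,224)),((-145,130,45),(75,287)),((-145,-130,45),(322,460)),((-145,-130,0),(318,500)),((30,114,98),(257,148)),((145,-114,98),(577,203)),((30,-114,98),(468,245)),((45,-120,90),(500,266))]
C=[((4,12.5,82),(285,199)),((30,114,98),(162,168)),((30,-114,98),(413,175)),((145,114,98),(150,28)),((145,-114,98),(431,38))]
sets=[(S,A,3.5,(190,120)),(D,B,3.5,(180,150)),(W,C,1,(0,0))]
def res(p,w=(.5,.5,1)):
    return np.concatenate([k*(proj(r,B2W(p,np.array([a for a,_ in L])/1e3))-(np.array([b for _,b in L])/f+o)).ravel() for k,(r,L,f,o) in zip(w,sets)])
f=least_squares(res,[.5,0,.07],loss="soft_l1");p=f.x;print(p)
print(np.round(res(p,(1,1,1)).reshape(-1,2),1).tolist())
g=least_squares(lambda q:res(q,(0,0,1)),p);print("wrist only",g.x,np.round(res(g.x,(0,0,1)).reshape(-1,2)[-5:],1).tolist())
def ray(r,u,z):
    return least_squares(lambda q:(proj(r,[q[0],q[1],z])-u).ravel(),[.5,0]).x
print("handle ray",ray(W,(285,199),.082))
for q in (p,g.x):
  h=ray(W,(403.5,225),.032)-q[:2];c,s=np.cos(q[2]),np.sin(q[2]);print("hole box",c*h[0]+s*h[1],-s*h[0]+c*h[1])
  print(B2W(q,[.004,.0125,.082]))
np.save("box.npy",g.x)
im=cv2.resize(W["img"][190:260,370:450,::-1],None,fx=7,fy=7,interpolation=2);cv2.imwrite("pics/hole.png",im)
E
python3 fit2.py
```

```text
[0.50781697 0.01508776 0.05458706]
[[2.1, -0.6], [2.6, -1.9], [-2.7, -4.9], [-2.0, -2.5], [-1.5, -2.4], [3.4, 0.8], [-2.8, -1.3], [-3.0, -2.4], [-3.4, -4.3], [-1.9, -0.4], [-0.3, -2.5], [1.9, -2.8], [3.1, 2.9], [-0.2, -1.8], [-9.0, -0.4], [-0.0, 4.8], [4.7, 1.9], [-0.8, -0.2], [6.6, -4.8]]
wrist only [0.507511   0.01576314 0.05099715] [[-9.7, -0.2], [-0.7, 4.6], [3.9, 2.7], [-1.1, -0.4], [6.2, -3.9]]
handle ray [0.51137816 0.01908542]
hole box -0.03741583911029445 -0.1348683594508665
[[0.51112901 0.02778738 0.082     ]]
hole box -0.03666028878385966 -0.13569190445121374
[[0.51086861 0.02845078 0.082     ]]
```

View pics/hole.png

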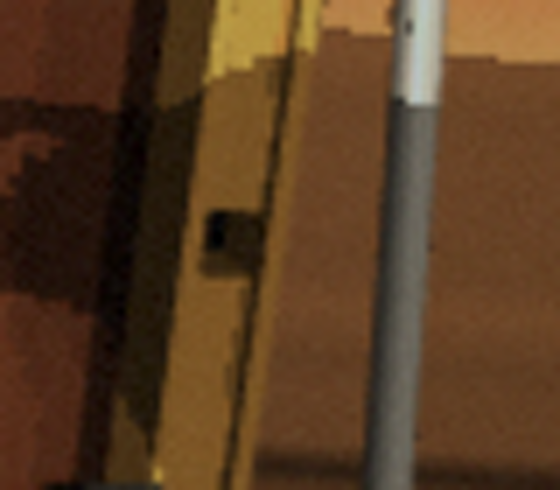

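```bash
sed -i 's/-114,98/-101.5,98/g; s/,114,98/,126.5,98/g; s/(403.5,225),.032/(403.6,224.7),.045/' fit2.py; sed -i '/hole.png/d' fit2.py; sed -i 's/np.save("box.npy",g.x)/np.save("box.npy",p)/' fit2.py; python3 fit2.py
```

```text
[0.50753823 0.00623101 0.04290508]
[[-0.6, -1.6], [0.4, -2.3], [-1.4, -5.0], [-1.1, -2.8], [-0.5, -1.9], [-0.1, -0.2], [-0.6, 0.1], [-1.1, -1.4], [-1.9, -2.3], [-0.5, 1.6], [-0.9, -3.0], [0.8, -2.8], [1.5, 2.7], [2.2, 0.1], [0.2, 0.4], [-3.8, 3.9], [0.7, 4.0], [-3.4, -1.3], [3.7, -2.1]]
wrist only [0.50792672 0.00581512 0.04276894] [[0.6, 0.0], [-3.4, 3.5], [1.2, 3.6], [-2.9, -1.8], [4.3, -2.6]]
handle ray [0.51137816 0.01908542]
hole box -0.030558218713415526 -0.12097700052824761
[[0.5109984  0.01889107 0.082     ]]
hole box -0.030912099497572086 -0.12054903982629035
[[0.51138861 0.01847471 0.082     ]]
```

Request:
apply_moves --steps '[0.085, -0.003, 0.005, 0.05, 0.03, 0.085, -0.003, 0.005, 0.1, 0.03, 0.085, -0.003, 0.005, 0.15, 0.03, 0.085, -0.003, 0.005, 0.168, 0.03, 0.06, -0.003, 0.005, 0.168, 0.03]'

```text
t: 3.22
tool_pos: [0.5107, 0.0188, 0.0763]
tcp_rot: [1.0, 0.02, -0.001, -0.0]
force: [-0.0, 0.4, 0.0]
grip_width: 0.816
grip_force: 0.0
```

Request:
apply_moves --steps '[0.02, 0, 0, 0, 0, 0.02, 0, 0, 0, 0, 0.02, 0, 0, 0, 0, 0.02, 0, 0, 0, 0, 0.02, 0, 0, 0, 0]' --force 40

```text
t: 3.85
tool_pos: [0.5119, 0.0201, 0.0787]
tcp_rot: [1.0, 0.02, 0.001, -0.001]
force: [-1.7, 12.2, 7.9]
grip_width: 0.342
grip_force: 41.8
```

Request:
apply_moves --steps '[0.02, 0.0034, -0.001, -0.0209, 0, 0.02, 0.0098, -0.001, -0.0411, 0, 0.02, 0.0193, -0.001, -0.0601, 0, 0.02, 0.0314, -0.001, -0.0775, 0, 0.02, 0.046, -0.001, -0.0929, 0]'

```text
t: 4.47
tool_pos: [0.5567, 0.0221, 0.1708]
tcp_rot: [1.0, 0.02, -0.001, -0.0]
force: [2.6, 2.3, -9.7]
grip_width: 0.342
grip_force: 40.2
```

Request:
apply_moves --steps '[0.02, 0.0168, 0, -0.013, 0, 0.02, 0.0352, 0, -0.0234, 0, 0.02, 0.0551, 0, -0.0309, 0, 0.02, 0.0758, 0, -0.0353, 0, 0.02, 0.093, 0, -0.0366, 0]'

```text
t: 5.1
tool_pos: [0.6505, 0.0261, 0.2081]
tcp_rot: [1.0, 0.02, 0.0, -0.0]
force: [-2.7, 3.9, 0.1]
grip_width: 0.342
grip_force: 40.1
```

Request:
apply_moves --steps '[0.02, 0.006, 0, 0, 0, 0.02, 0.012, 0, 0, 0, 0.02, 0.013, 0, 0, 0, 0.02, 0.013, 0, 0, 0]'

```text
t: 5.6
tool_pos: [0.6633, 0.0265, 0.2077]
tcp_rot: [1.0, 0.02, 0.001, -0.0]
force: [-1.5, 5.2, 5.8]
grip_width: 0.342
grip_force: 40.6
```

Request:
apply_moves --steps '[0.06, 0, 0, 0, 0, 0.06, 0, 0, 0, 0, 0.06, 0, 0, 0, 0, 0.06, 0, 0, -0.03, 0, 0.06, 0, 0, -0.08, 0]'

```text
t: 6.22
tool_pos: [0.6625, 0.0259, 0.286]
tcp_rot: [1.0, 0.02, -0.002, 0.0]
force: [0.3, 0.3, -0.4]
grip_width: 0.704
grip_force: 0.0
```

Request:
apply_moves --steps '[0.06, -0.03, 0, -0.06, 0, 0.06, -0.06, 0, -0.12, 0, 0.06, -0.08, 0, -0.14, 0, 0.06, -0.08, 0, -0.14, 0]'

```text
t: 6.72
tool_pos: [0.5829, 0.0226, 0.4296]
tcp_rot: [1.0, 0.02, 0.002, 0.0]
force: [-0.5, 0.8, -0.6]
grip_width: 0.7
grip_force: 0.0
```

```bash
for c in scene side wrist; do python3 look.py $c k_$c knob foot pivot; done; python3 - <<'E'
import sys;sys.argv=['']
from h import *
p=np.load("box.npy")
for c in ["scene","side","wrist"]:
    r=np.load(f"pics/k_{c}.npz"); print(c,np.round(proj(r,B2W(p,np.array([[.193,-.12,.327],[.165,-.12,.17],[.157,.0125,.211]]))),1).tolist())
a=cv2.imread("pics/k_scene.png")[60:230,190:390];b=cv2.imread("pics/k_side.png")[90:260,220:420]
cv2.imwrite("pics/k2.png",cv2.resize(np.hstack([a,b]),None,fx=2,fy=2,interpolation=2))
E
```

```text
6.775 [0.58321363 0.0226519  0.42728825] [9.99793646e-01 2.02974720e-02 8.18663157e-04 9.35834849e-05] [-4.08974427e-02  3.00228891e-01  1.28271390e+00 -8.66890164e-05
  1.55700416e+00  1.48930226e+00]
knob [(0.55, [209, 166, 218, 170], [213.9, 167.2])]
foot []
pivot [(0.67, [207, 156, 223, 202], [217.1, 176.2])]
6.975 [0.58357047 0.02273464 0.42493005] [ 9.99791151e-01  2.03887612e-02 -1.39603557e-03 -6.34707024e-05] [-4.07488132e-02  3.03821592e-01  1.28332565e+00 -4.38978930e-05
  1.55724003e+00  1.48926778e+00]
knob [(0.52, [368, 114, 378, 124], [372.0, 116.8]), (0.34, [354, 110, 377, 184], [365.6, 140.3])]
foot []
pivot [(0.81, [353, 114, 375, 182], [366.3, 138.5])]
7.175 [0.58347331 0.02275355 0.42598179] [ 9.99792054e-01  2.03829803e-02 -6.17594038e-04 -3.91431414e-05] [-4.07432283e-02  3.02568812e-01  1.28258754e+00  2.68319707e-06
  1.55767396e+00  1.48928427e+00]
[[311.3, 0.0, 280.7], [0.0, 311.3, 209.3], [0.0, 0.0, 1.0]] [[0.0405, -0.9992, 0.0007, -0.0017], [-0.9605, -0.0388, 0.2755, 0.4761], [-0.2752, -0.0119, -0.9613, 0.7122], [0.0, 0.0, 0.0, 1.0]]
knob [(0.58, [457, 30, 504, 69], [481.0, 47.3])]
foot [(0.88, [478, 53, 504, 99], [490.4, 77.2])]
pivot []
scene [[212.5, 166.6], [223.0, 200.7], [268.6, 203.1]]
side [[372.6, 115.8], [358.9, 180.0], [317.2, 149.6]]
wrist [[481.9, 46.1], [394.0, 103.3], [280.7, 109.7]]
```

View pics/k2.png

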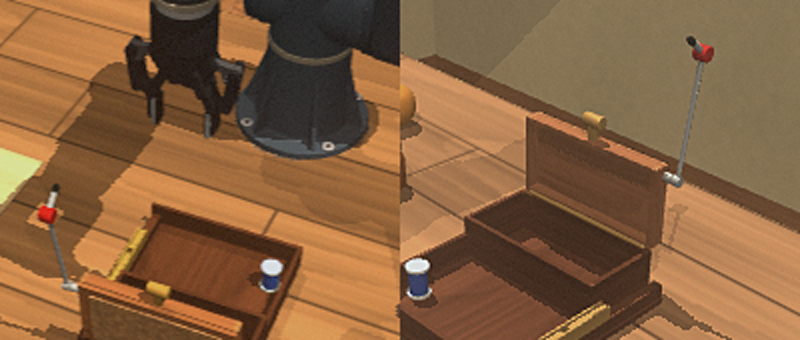

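Request:
apply_moves --steps '[0.06, 0.035, 0.04, 0, 0, 0.06, 0.07, 0.08, 0, 0, 0.06, 0.105, 0.12, 0, 0, 0.06, 0.117, 0.133, 0, 0, 0.06, 0.117, 0.133, 0.0, 0]'

```text
t: 7.95
tool_pos: [0.706, -0.1062, 0.4255]
tcp_rot: [1.0, 0.02, -0.001, -0.0]
force: [-0.6, -0.1, -0.6]
grip_width: 0.705
grip_force: 0.0
```

```bash
python3 look.py wrist k3 knob foot; python3 - <<'E'
from h import *
p=np.load("box.npy");r=np.load("pics/k3.npz");print(proj(r,B2W(p,np.array([[.193,-.12,.327],[.163,-.12,.353]]))))
E
```

```text
8.0 [ 0.70553029 -0.10529445  0.42624352] [ 9.99795021e-01  2.02427303e-02 -3.57148079e-04 -1.44769106e-04] [-2.13421293e-01  5.93592723e-01  8.51515129e-01  1.17214030e-04
  1.69724673e+00  1.31690154e+00]
[[311.3, 0.0, 280.7], [0.0, 311.3, 209.3], [0.0, 0.0, 1.0]] [[0.0394, -0.9992, 0.0005, -0.1346], [-0.9607, -0.0377, 0.2751, 0.5891], [-0.2749, -0.0113, -0.9614, 0.7441], [0.0, 0.0, 0.0, 1.0]]
knob [(0.67, [265, 204, 288, 233], [277.9, 218.2]), (0.21, [268, 194, 291, 271], [277.9, 229.8])]
foot [(0.68, [271, 228, 286, 272], [278.1, 249.8]), (0.54, [268, 191, 292, 271], [278.0, 229.8])]
[[278.92830817 216.23238809]
 [278.96408906 267.62766695]]
```

View pics/k3.png

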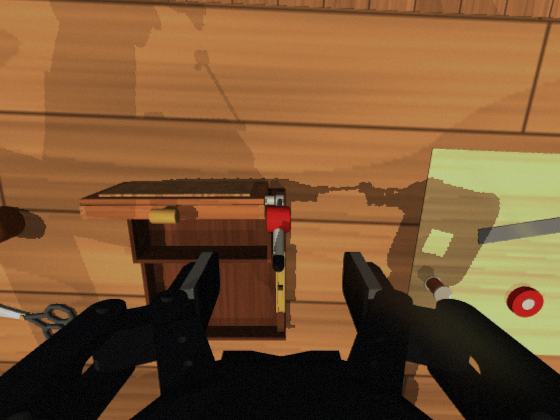

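The wrist view shows the red knob at about (278,218) with the foot at (278,250). It sits centred between the open fingers and within 2 px of the prediction, so I'll descend and pinch it.

Request:
apply_moves --steps '[0.06, 0, 0, 0.04, 0, 0.06, 0, 0, 0.08, 0, 0.06, 0, 0, 0.101, 0, 0.06, 0, 0, 0.101, 0, 0.03, 0, 0, 0.101, 0]'

```text
t: 8.72
tool_pos: [0.7057, -0.1049, 0.3277]
tcp_rot: [1.0, 0.021, 0.001, 0.0]
force: [-0.0, 0.9, 0.3]
grip_width: 0.504
grip_force: 0.0
```

Request:
apply_moves --steps '[0.01, 0, 0, 0, 0, 0.01, 0, 0, 0, 0, 0.01, 0, 0, 0, 0, 0.01, 0, 0, 0, 0, 0.01, 0, 0, 0, 0]' --force 25

```text
t: 9.35
tool_pos: [0.706, -0.1046, 0.3273]
tcp_rot: [1.0, 0.021, 0.001, -0.0]
force: [-0.3, 5.0, 6.3]
grip_width: 0.202
grip_force: 29.0
```

Request:
apply_moves --steps '[0.01, -0.0318, 0, -0.0026, 0, 0.01, -0.0635, 0, 0.0013, 0, 0.01, -0.0939, 0, 0.0114, 0, 0.01, -0.1216, 0, 0.0273, 0, 0.01, -0.1456, 0, 0.0483, 0]'

```text
t: 9.98
tool_pos: [0.5597, -0.1107, 0.2783]
tcp_rot: [1.0, 0.02, 0.001, -0.0]
force: [1.2, 5.4, 0.7]
grip_width: 0.205
grip_force: 33.6
```

```bash
cat > lk.py <<'E'
from h import *
s=sense();p=np.load("box.npy");d=s["tool_pos"]-[p[0],p[1],0];c,sn=np.cos(p[2]),np.sin(p[2])
print("tcp box",np.round([1e3*(c*d[0]+sn*d[1]),1e3*(-sn*d[0]+c*d[1]),1e3*d[2]],1),s["force"],s["grip_width"]*85,s["t"])
E
python3 lk.py
```

```text
tcp box [  47.1 -119.   278.3] [1.15198105 5.37180685 0.68567922] 17.42147484595199 9.975
```

```bash
cat > link.py <<'E'
import numpy as np
from scipy.optimize import fsolve
def fk(th,al):
    P=np.array([145-100*np.cos(th)+20*np.sin(th),70+100*np.sin(th)+20*np.cos(th)])
    K=P+160*np.array([-np.cos(al),np.sin(al)]);b=al-np.pi/3
    return P,K,K+40*np.array([-np.cos(b),np.sin(b)])
def ikfoot(x,z,g=(1.2,-.4)):return fsolve(lambda q:fk(*q)[2]-[x,z],g)
def ikknob(x,z,g=(1.2,-.4)):return fsolve(lambda q:fk(*q)[1]-[x,z],g)
E
python3 - <<'E'
from link import *
for al in [.75,.55,.35,.15,-.05,-.2,-.3,-.4]:print("up",al,[np.round(v,1).tolist() for v in fk(1.57,al)[1:]])
for x in [29,10,-10,-20,-31,-45]:
  for z in [60,52,45,32]:
    q=ikfoot(x,z);print(x,z,np.round([q[0],q[1],q[0]-q[1]],3),np.round(fk(*q)[1],1))
E
```

```text
up 0.75 [[47.9, 279.1], [9.6, 267.4]]
up 0.55 [[28.5, 253.6], [-6.6, 234.6]]
up 0.35 [[14.6, 224.9], [-16.0, 199.2]]
up 0.15 [[6.7, 193.9], [-18.2, 162.7]]
up -0.05 [[5.1, 162.0], [-13.1, 126.4]]
up -0.2 [[8.1, 138.2], [-4.6, 100.3]]
up -0.3 [[12.1, 122.7], [3.2, 83.7]]
up -0.4 [[17.6, 107.7], [12.6, 68.0]]
29 60 [ 1.706 -0.429  2.135] [32.8 99.8]
29 52 [ 1.624 -0.501  2.125] [29.9 92. ]
29 45 [ 1.547 -0.564  2.111] [27.4 85. ]
29 32 [ 1.397 -0.679  2.075] [22.8 71.5]
10 60 [ 1.477 -0.463  1.94 ] [12.4 99.9]
10 52 [ 1.409 -0.523  1.932] [10. 92.]
10 45 [ 1.346 -0.575  1.921] [ 8.  84.9]
10 32 [ 1.223 -0.669  1.892] [ 4.2 71.6]
-10 60 [ 1.28  -0.464  1.744] [-7.6 99.9]
-10 52 [ 1.222 -0.515  1.737] [-9.7 92. ]
-10 45 [ 1.168 -0.559  1.727] [-11.4  85. ]
-10 32 [ 1.063 -0.639  1.702] [-14.6  71.7]
-20 60 [ 1.19  -0.455  1.646] [-17.3  99.9]
-20 52 [ 1.136 -0.503  1.639] [-19.2  92. ]
-20 45 [ 1.086 -0.544  1.63 ] [-20.8  85. ]
-20 32 [ 0.988 -0.618  1.606] [-23.8  71.8]
-31 60 [ 1.096 -0.44   1.536] [-27.7  99.9]
-31 52 [ 1.045 -0.485  1.53 ] [-29.4  92. ]
-31 45 [ 0.998 -0.523  1.521] [-31.  85.]
-31 32 [ 0.907 -0.591  1.498] [-33.7  71.9]
-45 60 [ 0.979 -0.414  1.393] [-40.6  99.8]
-45 52 [ 0.932 -0.455  1.387] [-42.3  91.9]
-45 45 [ 0.889 -0.49   1.379] [-43.7  85. ]
-45 32 [ 0.805 -0.552  1.357] [-46.1  72. ]
```

Request:
apply_moves --steps '[0.01, -0.0194, 0, 0.0255, 0, 0.01, -0.0333, 0, 0.0542, 0, 0.01, -0.0412, 0, 0.0852, 0, 0.01, -0.0428, 0, 0.1171, 0, 0.01, -0.0398, 0, 0.1409, 0]'

```text
t: 10.6
tool_pos: [0.5195, -0.1124, 0.1356]
tcp_rot: [1.0, 0.02, -0.001, -0.001]
force: [-1.2, 6.3, 1.5]
grip_width: 0.206
grip_force: 36.0
```

```bash
python3 lk.py; for c in scene side wrist; do python3 look.py $c m_$c foot knob groove; done; python3 - <<'E'
from h import *
p=np.load("box.npy")
a=cv2.imread("pics/m_side.png")[150:290,200:390];cv2.imwrite("pics/m2.png",cv2.resize(a,None,fx=4,fy=4,interpolation=2))
for c in ["side","wrist"]:
    r=np.load(f"pics/m_{c}.npz");print(c,np.round(proj(r,B2W(p,np.array([[.008,-.12,.138],[-.0046,-.12,.100],[-.031,-.12,.045],[.165,-.12,.17]]))),1).tolist())
E
```

```text
tcp box [   6.9 -119.   135.6] [-1.20810559  6.26247148  1.47464601] 17.480211894335252 10.6
10.65 [ 0.51919496 -0.1122203   0.13319543] [ 9.99790660e-01  2.03702013e-02 -1.73823573e-03 -8.17789772e-04] [-3.00736354e-01  4.64894129e-01  1.79629719e+00  5.87962140e-04
  8.84216417e-01  1.22894310e+00]
foot []
knob []
groove [(0.63, [219, 162, 340, 260], [282.6, 209.9])]
10.85 [ 0.51930453 -0.11238648  0.13665991] [ 9.99788097e-01  2.05186970e-02 -1.54398817e-03 -5.99652815e-04] [-3.00836395e-01  4.59668505e-01  1.79407570e+00  2.09000841e-04
  8.91157166e-01  1.22878797e+00]
foot [(0.23, [281, 146, 362, 229], [321.8, 180.0])]
knob []
groove [(0.7, [204, 143, 361, 290], [283.2, 229.8])]
11.05 [ 0.51925688 -0.11240057  0.13689264] [ 9.99788256e-01  2.05206357e-02 -1.42823270e-03 -5.54520825e-04] [-3.00882500e-01  4.59153419e-01  1.79420341e+00  1.92694119e-04
  8.91296379e-01  1.22874831e+00]
[[311.3, 0.0, 280.7], [0.0, 311.3, 209.3], [0.0, 0.0, 1.0]] [[0.0408, -0.9992, -0.0003, -0.1339], [-0.9602, -0.0393, 0.2766, 0.4883], [-0.2764, -0.011, -0.961, 0.4159], [0.0, 0.0, 0.0, 1.0]]
foot [(0.72, [260, 0, 303, 307], [279.5, 171.2])]
knob [(0.6, [256, 255, 300, 310], [280.6, 285.0])]
groove [(0.65, [0, 0, 302, 383], [142.8, 161.3])]
side [[315.4, 215.1], [311.1, 230.9], [302.7, 254.7], [358.9, 180.0]]
wrist [[281.9, 277.8], [281.7, 265.4], [281.5, 264.5], [281.6, -310.7]]
```

View pics/m2.png

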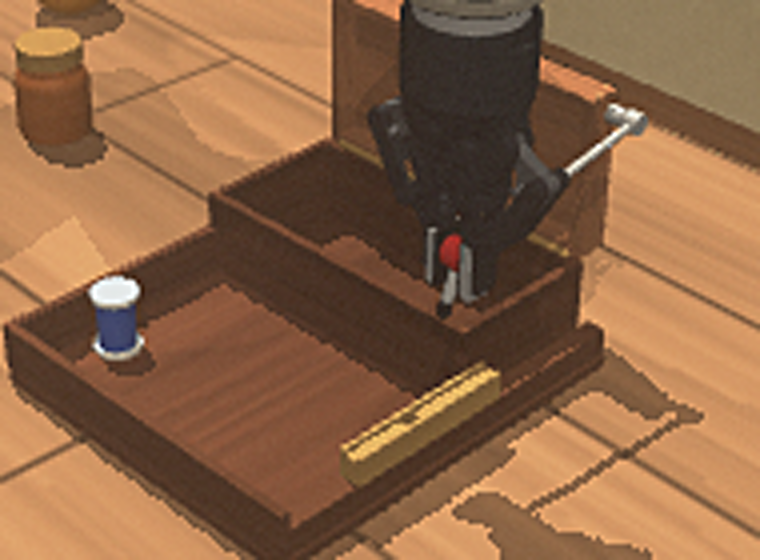

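Request:
apply_moves --steps '[0.01, -0.0072, -0.0007, 0.0077, 0, 0.01, -0.0143, -0.0007, 0.0153, 0, 0.01, -0.0215, -0.0007, 0.023, 0, 0.01, -0.0287, -0.0007, 0.0306, 0, 0.01, -0.0358, -0.0007, 0.0383, 0]' --force 35

```text
t: 11.82
tool_pos: [0.484, -0.1138, 0.098]
tcp_rot: [1.0, 0.02, -0.0, 0.0]
force: [0.4, 4.4, 2.1]
grip_width: 0.205
grip_force: 36.3
```

```bash
python3 lk.py; for c in side wrist; do python3 look.py $c n_$c foot >/dev/null; done; python3 lk.py; python3 - <<'E'
from h import *
p=np.load("box.npy")
a=cv2.imread("pics/n_side.png")[190:290,250:370];b=cv2.imread("pics/n_wrist.png")[190:370,200:360]
a=cv2.resize(a,(480,400),interpolation=2);b=cv2.resize(b,(320,400),interpolation=2)
cv2.imwrite("pics/n2.png",np.hstack([a,b[:400,:320]]))
for c in ["side","wrist"]:
    r=np.load(f"pics/n_{c}.npz");print(c,np.round(proj(r,B2W(p,np.array([[-.0277,-.12,.0999],[-.031,-.12,.06],[-.031,-.12,.045]]))),1).tolist())
E
```

```text
tcp box [ -28.7 -118.9   98. ] [0.39771331 4.41167692 2.11816725] 17.393728441602615 11.825
tcp box [ -28.7 -118.8   98. ] [-2.09415045  2.83428046  0.83700075] 17.31617291798288 12.025
side [[304.3, 235.0], [302.9, 249.6], [302.7, 254.7]]
wrist [[282.4, 278.3], [282.0, 249.4], [281.9, 239.7]]
```

View pics/n2.png

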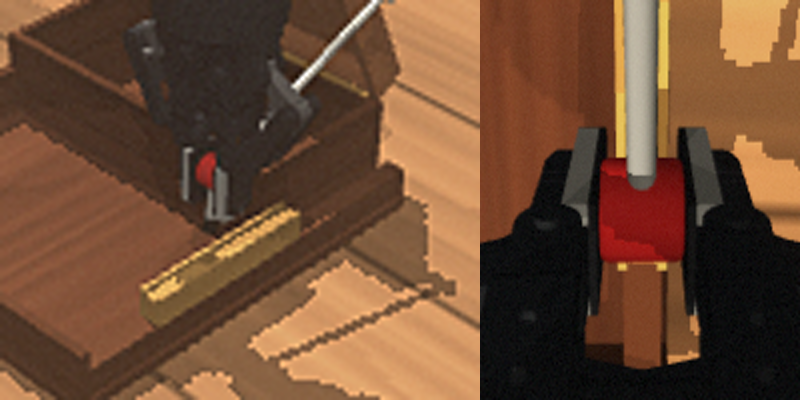

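Request:
apply_moves --steps '[0.01, -0.001, 0, 0.004, 0, 0.01, -0.0018, 0, 0.008, 0, 0.01, -0.0022, 0, 0.01, 0, 0.01, -0.0022, 0, 0.01, 0, 0.01, -0.0022, 0, 0.01, 0]'

```text
t: 12.65
tool_pos: [0.4823, -0.1138, 0.0883]
tcp_rot: [1.0, 0.02, -0.0, 0.0]
force: [-1.9, 2.2, 1.3]
grip_width: 0.205
grip_force: 36.4
```

```bash
python3 lk.py
```

```text
tcp box [ -30.4 -118.8   88.3] [-1.91028887  2.24809625  1.27527223] 17.43993390644804 12.65
```

Request:
apply_moves --steps '[0.01, -0.0002, 0, 0.001, 0, 0.01, -0.0004, 0, 0.002, 0, 0.01, -0.0006, 0, 0.0025, 0, 0.01, -0.0006, 0, 0.0025, 0]'

```text
t: 13.15
tool_pos: [0.4818, -0.1138, 0.0858]
tcp_rot: [1.0, 0.02, 0.0, 0.0]
force: [-0.7, 2.8, 1.8]
grip_width: 0.2
grip_force: 36.5
```

Request:
apply_moves --steps '[0.01, -0.0002, 0, 0.0007, 0, 0.01, -0.0003, 0, 0.0013, 0, 0.01, -0.0003, 0, 0.0013, 0]'

```text
t: 13.52
tool_pos: [0.4814, -0.1138, 0.0844]
tcp_rot: [1.0, 0.02, -0.0, -0.0]
force: [0.0, 2.2, 1.4]
grip_width: 0.203
grip_force: 36.4
```

Request:
apply_moves --steps '[0.01, -0.0002, 0, 0.0007, 0, 0.01, -0.0003, 0, 0.0013, 0, 0.01, -0.0003, 0, 0.0013, 0]'

```text
t: 13.9
tool_pos: [0.4811, -0.1138, 0.0831]
tcp_rot: [1.0, 0.02, -0.0, -0.0]
force: [-0.8, 3.4, 1.8]
grip_width: 0.206
grip_force: 36.5
```

Request:
apply_moves --steps '[0.01, -0.0002, 0, 0.0007, 0, 0.01, -0.0002, 0, 0.001, 0, 0.01, -0.0002, 0, 0.001, 0]'

```text
t: 14.28
tool_pos: [0.4809, -0.1138, 0.0822]
tcp_rot: [1.0, 0.02, -0.0, -0.0]
force: [-1.5, 2.7, 1.4]
grip_width: 0.204
grip_force: 36.5
```

Request:
apply_moves --steps '[0.01, -0.0002, 0, 0.0007, 0, 0.01, -0.0003, 0, 0.0013, 0, 0.01, -0.0003, 0, 0.0013, 0]'

```text
t: 14.65
tool_pos: [0.4806, -0.1138, 0.0808]
tcp_rot: [1.0, 0.02, -0.0, -0.0]
force: [-1.0, 2.3, 0.9]
grip_width: 0.207
grip_force: 36.4
```

Request:
apply_moves --steps '[0.01, -0.0002, 0, 0.0007, 0, 0.01, -0.0002, 0, 0.001, 0, 0.01, -0.0002, 0, 0.001, 0]'

```text
t: 15.02
tool_pos: [0.4804, -0.1138, 0.0798]
tcp_rot: [1.0, 0.02, -0.0, -0.0]
force: [-1.5, 1.0, 1.9]
grip_width: 0.205
grip_force: 36.5
```

Request:
apply_moves --steps '[0.01, -0.0002, 0, 0.0007, 0, 0.01, -0.0003, 0, 0.0014, 0, 0.01, -0.0004, 0, 0.002, 0, 0.01, -0.0004, 0, 0.002, 0]'

```text
t: 15.52
tool_pos: [0.48, -0.1138, 0.0778]
tcp_rot: [1.0, 0.02, -0.0, -0.0]
force: [-1.3, 1.6, 0.7]
grip_width: 0.204
grip_force: 36.5
```

Request:
apply_moves --steps '[0.01, -0.0002, 0, 0.0007, 0, 0.01, -0.0003, 0, 0.0014, 0, 0.01, -0.0004, 0, 0.002, 0, 0.01, -0.0004, 0, 0.002, 0]'

```text
t: 16.02
tool_pos: [0.4796, -0.1139, 0.0758]
tcp_rot: [1.0, 0.02, -0.0, -0.0]
force: [-0.4, 1.9, 1.0]
grip_width: 0.203
grip_force: 36.5
```

Request:
apply_moves --steps '[0.01, -0.0002, 0, 0.0007, 0, 0.01, -0.0003, 0, 0.0014, 0, 0.01, -0.0004, 0, 0.002, 0, 0.01, -0.0004, 0, 0.002, 0]'

```text
t: 16.52
tool_pos: [0.4792, -0.1139, 0.0738]
tcp_rot: [1.0, 0.02, -0.0, -0.0]
force: [-2.0, 3.0, -0.0]
grip_width: 0.204
grip_force: 36.6
```

```bash
python3 lk.py;for c in side wrist; do python3 look.py $c s_$c knob; done; python3 - <<'E'
from h import *
p=np.load("box.npy")
a=cv2.imread("pics/s_side.png")[190:290,250:370];b=cv2.imread("pics/s_wrist.png")[190:370,200:360]
cv2.imwrite("pics/s2.png",np.hstack([cv2.resize(a,(480,400),interpolation=2),cv2.resize(b,(320,400),interpolation=2)]))
for c in ["side","wrist"]:
    r=np.load(f"pics/s_{c}.npz");print(c,np.round(proj(r,B2W(p,np.array([[-.0334,-.12,.0735],[-.031,-.12,.034],[-.031,-.12,.045]]))),1).tolist())
E
```

```text
tcp box [ -33.5 -118.8   73.8] [-2.04261113  2.98726742 -0.04974696] 17.35547746499611 16.525
16.575 [ 0.47917349 -0.11388685  0.07385984] [ 9.99791731e-01  2.04080416e-02 -8.17293237e-05 -2.67357094e-06] [-3.27871010e-01  5.08606832e-01  1.92700141e+00 -7.82235644e-05
  7.06139885e-01  1.20216592e+00]
knob [(0.38, [199, 156, 352, 292], [277.8, 235.3])]
16.675 [ 0.47913409 -0.11386986  0.07384769] [ 9.99792067e-01  2.03913847e-02 -1.16326889e-04 -3.47367953e-05] [-3.27882855e-01  5.08601261e-01  1.92706023e+00 -2.17234266e-05
  7.06173562e-01  1.20214440e+00]
[[311.3, 0.0, 280.7], [0.0, 311.3, 209.3], [0.0, 0.0, 1.0]] [[0.0405, -0.9992, 0.0008, -0.1337], [-0.9609, -0.0388, 0.2741, 0.4677], [-0.2738, -0.0119, -0.9617, 0.343], [0.0, 0.0, 0.0, 1.0]]
knob [(0.84, [259, 258, 299, 310], [280.5, 287.0])]
side [[302.3, 245.3], [302.6, 258.4], [302.7, 254.7]]
wrist [[282.4, 278.7], [282.0, 241.5], [282.0, 249.1]]
```

View pics/s2.png

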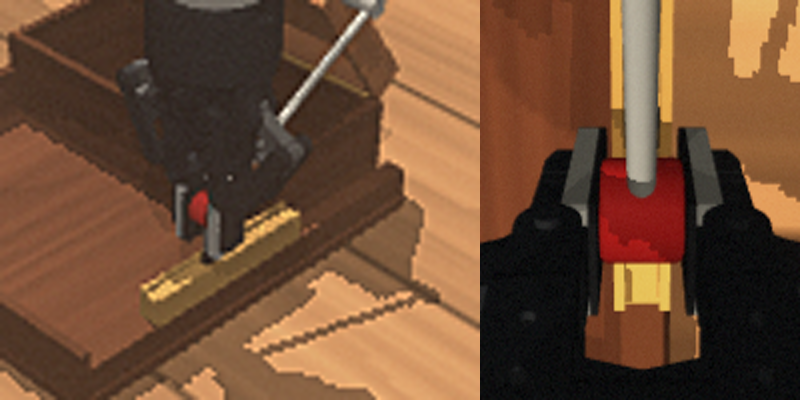

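The knob sits in the same place between the fingers as before, at about (280,287) in the wrist view. In the side crop the foot has sunk into the rail at about (208,258), so it is in the hole. I'll go on down to the bottom.

Request:
apply_moves --steps '[0.01, -0.0001, 0, 0.0005, 0, 0.01, -0.0002, 0, 0.001, 0, 0.01, -0.0002, 0, 0.001, 0]'

```text
t: 17.1
tool_pos: [0.479, -0.1139, 0.0729]
tcp_rot: [1.0, 0.02, 0.0, -0.0]
force: [-1.6, 2.9, 0.3]
grip_width: 0.205
grip_force: 36.6
```

Request:
apply_moves --steps '[0.01, -0.0001, 0, 0.0005, 0, 0.01, -0.0002, 0, 0.001, 0, 0.01, -0.0002, 0, 0.001, 0]'

```text
t: 17.48
tool_pos: [0.4788, -0.1139, 0.0718]
tcp_rot: [1.0, 0.02, -0.0, -0.0]
force: [-1.0, 2.3, 1.4]
grip_width: 0.204
grip_force: 36.5
```

Request:
apply_moves --steps '[0.01, -0.0001, 0, 0.0004, 0, 0.01, -0.0001, 0, 0.0007, 0, 0.01, -0.0001, 0, 0.0007, 0]'

```text
t: 17.85
tool_pos: [0.4787, -0.1139, 0.0712]
tcp_rot: [1.0, 0.02, -0.0, 0.0]
force: [-0.7, 1.6, 0.9]
grip_width: 0.204
grip_force: 36.6
```

Request:
apply_moves --steps '[0.01, -0.0001, 0, 0.0004, 0, 0.01, -0.0001, 0, 0.0007, 0, 0.01, -0.0001, 0, 0.0007, 0]'

```text
t: 18.23
tool_pos: [0.4786, -0.1139, 0.0705]
tcp_rot: [1.0, 0.02, -0.0, -0.0]
force: [-0.5, 2.3, 0.8]
grip_width: 0.202
grip_force: 36.6
```

Request:
apply_moves --steps '[0.01, -0.0001, 0, 0.0004, 0, 0.01, -0.0001, 0, 0.0007, 0, 0.01, -0.0001, 0, 0.0007, 0]'

```text
t: 18.6
tool_pos: [0.4785, -0.1139, 0.0697]
tcp_rot: [1.0, 0.02, -0.0, -0.0]
force: [-2.0, 1.7, 1.6]
grip_width: 0.2
grip_force: 36.6
```

Request:
apply_moves --steps '[0.01, -0.0001, 0, 0.0004, 0, 0.01, -0.0001, 0, 0.0007, 0, 0.01, -0.0001, 0, 0.0007, 0]'

```text
t: 18.98
tool_pos: [0.4784, -0.1139, 0.0691]
tcp_rot: [1.0, 0.02, -0.0, -0.0]
force: [-1.9, 1.9, 1.3]
grip_width: 0.203
grip_force: 36.6
```

Request:
apply_moves --steps '[0.01, -0.0001, 0, 0.0004, 0, 0.01, -0.0001, 0, 0.0007, 0, 0.01, -0.0001, 0, 0.0007, 0]'

```text
t: 19.35
tool_pos: [0.4783, -0.1139, 0.0683]
tcp_rot: [1.0, 0.02, -0.0, -0.0]
force: [-2.0, 1.2, 1.1]
grip_width: 0.203
grip_force: 36.6
```

```bash
python3 - <<'E'
from h import *
def red(r):
    i=r["img"].astype(int);m=(i[...,0]>110)&(i[...,1]<50)&(i[...,2]<50);a=np.argwhere(m);return len(a),a.mean(0)[::-1].round(1) if len(a) else None,(a.min(0),a.max(0)) if len(a) else None
for c in ["side","wrist"]:
    for n in "mns": 
        print(c,n,red(np.load(f"pics/{n}_{c}.npz")))
    r=snapshot(c);print(c,"now",red(r));np.savez(f"pics/z_{c}.npz",**{k:r[k] for k in("img","K","view")})
E
```

```text
side m (23, array([312.2, 212.7]), (array([209, 310]), array([216, 314])))
side n (24, array([301.1, 232. ]), (array([228, 299]), array([236, 303])))
side s (17, array([299.1, 241.7]), (array([238, 297]), array([245, 301])))
side now (15, array([298.5, 244.7]), (array([242, 297]), array([247, 300])))
wrist m (1515, array([279.7, 288.1]), (array([264, 260]), array([307, 300])))
wrist n (1511, array([279.2, 288.1]), (array([263, 260]), array([307, 301])))
wrist s (1498, array([279.5, 288.5]), (array([263, 260]), array([307, 301])))
wrist now (1473, array([279.7, 289. ]), (array([263, 260]), array([307, 301])))
```

Request:
apply_moves --steps '[0.01, -0.0001, 0, 0.0004, 0, 0.01, -0.0001, 0, 0.0007, 0, 0.01, -0.0001, 0, 0.0007, 0]'

```text
t: 19.82
tool_pos: [0.4782, -0.1139, 0.0677]
tcp_rot: [1.0, 0.02, -0.0, 0.0]
force: [-1.2, 1.6, 1.5]
grip_width: 0.205
grip_force: 36.6
```

Request:
apply_moves --steps '[0.01, -0.0001, 0, 0.0004, 0, 0.01, -0.0001, 0, 0.0007, 0, 0.01, -0.0001, 0, 0.0007, 0]'

```text
t: 20.2
tool_pos: [0.4781, -0.1139, 0.067]
tcp_rot: [1.0, 0.02, -0.0, -0.0]
force: [-1.0, 1.6, -0.2]
grip_width: 0.199
grip_force: 36.6
```

Request:
apply_moves --steps '[0.01, -0.0001, 0, 0.0004, 0, 0.01, -0.0001, 0, 0.0007, 0, 0.01, -0.0001, 0, 0.0007, 0]'

```text
t: 20.58
tool_pos: [0.478, -0.1139, 0.0663]
tcp_rot: [1.0, 0.02, -0.0, -0.0]
force: [-0.6, 2.1, 0.5]
grip_width: 0.204
grip_force: 36.6
```

Request:
apply_moves --steps '[0.01, -0.0001, 0, 0.0004, 0, 0.01, -0.0001, 0, 0.0007, 0, 0.01, -0.0001, 0, 0.0007, 0]'

```text
t: 20.95
tool_pos: [0.4779, -0.1139, 0.0656]
tcp_rot: [1.0, 0.02, -0.0, 0.0]
force: [-1.9, 2.4, 0.9]
grip_width: 0.204
grip_force: 36.6
```

```bash
python3 lk.py; python3 - <<'E'
from h import *
from link import *
p=np.load("box.npy")
S,D,W=[snapshot(c) for c in("scene","side","wrist")]
for n,r in zip("SDW",(S,D,W)): np.savez(f"pics/f_{n}.npz",**{k:r[k] for k in("img","K","view")})
a=cv2.resize(D["img"][150:270,260:380],(480,480),interpolation=2);b=cv2.resize(S["img"][150:240,190:250],(320,480),interpolation=2)
cv2.imwrite("pics/f.png",np.hstack([a,b])[:,:,::-1])
for kz in (66,69,72,75):
    q=ikknob(-34.9,kz);P,K,F=fk(*q);X=np.array([[P[0],-120,P[1]],[K[0],-120,K[1]],[F[0],-120,F[1]],[F[0],-120,45]])/1e3
    X=B2W(p,X);print(kz,np.round(q,3),np.round(F,1),"side crop",((proj(D,X)-[260,150])*4).round(0).tolist(),"scene crop",((proj(S,X[:2])-[190,150])*5.333+[480,0]).round(0).tolist())
E
```

```text
tcp box [ -34.7 -118.8   65.6] [-1.94579295  2.44609859  0.87599597] 17.363482224889054 20.95
66 [ 0.864 -0.621] [-31.   26.2] side crop [[322.0, 175.0], [167.0, 393.0], [170.0, 444.0], [171.0, 419.0]] scene crop [[717.0, 193.0], [824.0, 150.0]]
69 [ 0.881 -0.604] [-31.7  29.1] side crop [[324.0, 173.0], [167.0, 389.0], [169.0, 441.0], [170.0, 419.0]] scene crop [[716.0, 194.0], [824.0, 147.0]]
72 [ 0.898 -0.587] [-32.4  32.1] side crop [[325.0, 171.0], [167.0, 385.0], [169.0, 437.0], [169.0, 420.0]] scene crop [[714.0, 194.0], [824.0, 143.0]]
75 [ 0.914 -0.57 ] [-33.  35.] side crop [[327.0, 169.0], [167.0, 380.0], [168.0, 434.0], [168.0, 420.0]] scene crop [[713.0, 195.0], [824.0, 139.0]]
```

View pics/f.png

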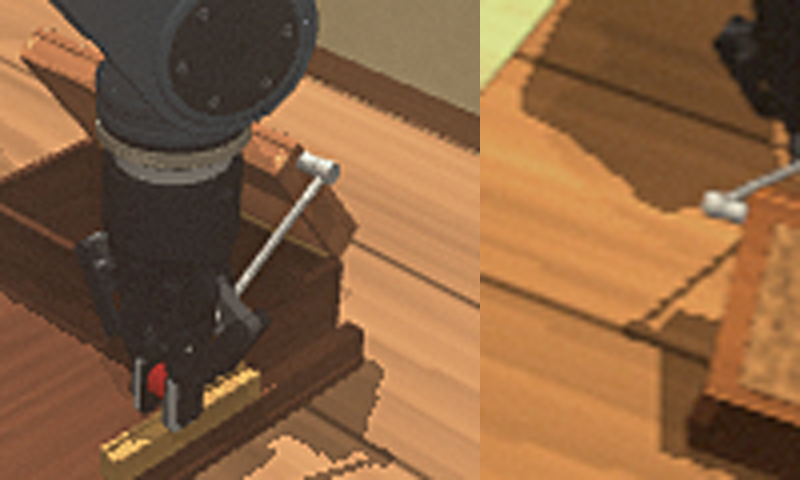

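The pivot in the side crop is at about (325,171), which matches the linkage with the knob at z ≈ 72 mm. The foot is deep in the hole and nearly at the bottom.

Request:
apply_moves --steps '[0.01, -0.0001, 0, 0.0004, 0, 0.01, -0.0001, 0, 0.0007, 0, 0.01, -0.0001, 0, 0.0007, 0]'

```text
t: 21.48
tool_pos: [0.4778, -0.114, 0.0649]
tcp_rot: [1.0, 0.02, 0.0, 0.0]
force: [-1.6, 2.7, 0.8]
grip_width: 0.203
grip_force: 36.6
```

Request:
apply_moves --steps '[0.01, -0.0001, 0, 0.0004, 0, 0.01, -0.0001, 0, 0.0007, 0, 0.01, -0.0001, 0, 0.0007, 0]'

```text
t: 21.85
tool_pos: [0.4777, -0.114, 0.0641]
tcp_rot: [1.0, 0.02, -0.0, -0.0]
force: [-1.2, 1.8, 0.9]
grip_width: 0.201
grip_force: 36.6
```

Request:
apply_moves --steps '[0.01, -0.0001, 0, 0.0003, 0, 0.01, -0.0001, 0, 0.0005, 0, 0.01, -0.0001, 0, 0.0005, 0]'

```text
t: 22.22
tool_pos: [0.4776, -0.1139, 0.0637]
tcp_rot: [1.0, 0.02, -0.0, -0.0]
force: [-1.4, 2.2, 1.2]
grip_width: 0.206
grip_force: 36.6
```

Request:
apply_moves --steps '[0.01, -0.0001, 0, 0.0004, 0, 0.01, -0.0001, 0, 0.0007, 0, 0.01, -0.0001, 0, 0.0007, 0]'

```text
t: 22.6
tool_pos: [0.4775, -0.114, 0.0631]
tcp_rot: [1.0, 0.02, 0.0, 0.0]
force: [-2.3, 1.6, 4.6]
grip_width: 0.208
grip_force: 37.0
```

Request:
apply_moves --steps '[0.01, -0.0001, 0, 0.0004, 0, 0.01, -0.0001, 0, 0.0007, 0, 0.01, -0.0001, 0, 0.0007, 0]'

```text
t: 22.98
tool_pos: [0.4775, -0.114, 0.0627]
tcp_rot: [1.0, 0.02, 0.0, 0.0]
force: [-5.5, 2.7, 11.0]
grip_width: 0.2
grip_force: 37.9
```

The contact force has risen to 11 N, so the foot is on the bottom. I'll ease off a little, then release.

Request:
apply_moves --steps '[0.01, 0, 0, -0.0006, 0, 0.01, 0, 0, -0.0006, 0, 0.01, 0, 0, -0.0006, 0]' --force 20

```text
t: 23.35
tool_pos: [0.4775, -0.114, 0.063]
tcp_rot: [1.0, 0.02, 0.0, 0.0]
force: [-2.2, 2.2, 5.6]
grip_width: 0.203
grip_force: 37.2
```

```bash
python3 lk.py; python3 - <<'E'
from h import *
from link import *
p=np.load("box.npy")
D0=dict(np.load("pics/f_D.npz"));D=snapshot("side");np.savez("pics/g_D.npz",**{k:D[k] for k in("img","K","view")})
# pivot shift between pictures, by template matching
t=D0["img"][182:200,331:348];res=cv2.matchTemplate(D["img"][172:212,321:360],t,cv2.TM_CCOEFF_NORMED);print(res.max(),np.unravel_index(res.argmax(),res.shape))
W=snapshot("wrist")["img"].astype(int);m=(W[...,0]>110)&(W[...,1]<50)&(W[...,2]<50);a=np.argwhere(m);print(len(a),a.mean(0)[::-1],a.min(0),a.max(0))
E
```

```text
tcp box [ -35.1 -118.8   63. ] [-2.19089754  2.21219217  5.60075259] 17.26068472647256 23.35
0.9258225 (np.int64(10), np.int64(10))
1429 [279.69769069 289.43736879] [263 260] [308 301]
```

Knob held firmly and the rod seated; release step by step.

Request:
apply_moves --steps '[0.02, 0, 0, 0, 0, 0.022, 0, 0, 0, 0, 0.024, 0, 0, 0, 0, 0.026, 0, 0, 0, 0]'

```text
t: 23.95
tool_pos: [0.4774, -0.114, 0.0628]
tcp_rot: [1.0, 0.02, -0.0, 0.0]
force: [-0.1, -0.5, -0.8]
grip_width: 0.305
grip_force: 0.0
```

```bash
cat > chk.py <<'E'
from h import *
D=snapshot("side");W=snapshot("wrist")["img"].astype(int)
D0=dict(np.load("pics/g_D.npz"))
t=D0["img"][182:200,331:348];r=cv2.matchTemplate(D["img"][172:212,321:360],t,cv2.TM_CCOEFF_NORMED);print(r.max(),np.unravel_index(r.argmax(),r.shape))
m=(W[...,0]>110)&(W[...,1]<50)&(W[...,2]<50);a=np.argwhere(m);print(len(a),a.mean(0)[::-1],a.min(0),a.max(0))
E
python3 lk.py; python3 chk.py
```

```text
tcp box [ -35.2 -118.8   62.8] [-0.0851189  -0.45458753 -0.83646328] 25.917579990798327 23.95
0.99744177 (np.int64(10), np.int64(10))
1492 [279.51072386 290.32640751] [264 259] [309 301]
```

Request:
apply_moves --steps '[0.04, 0, 0, 0, 0, 0.045, 0, 0, 0, 0, 0.045, 0, 0, -0.02, 0, 0.045, -0.01, 0, -0.06, 0, 0.045, -0.03, 0, -0.11, 0]'

```text
t: 24.68
tool_pos: [0.447, -0.1151, 0.1736]
tcp_rot: [1.0, 0.021, -0.001, -0.0]
force: [0.1, -0.4, 0.3]
grip_width: 0.528
grip_force: 0.0
```

Request:
apply_moves --steps '[0.045, -0.02, 0, -0.05, 0, 0.045, -0.05, 0, -0.09, 0, 0.045, -0.05, 0, -0.09, 0, 0.045, -0.05, 0, -0.09, 0]'

```text
t: 25.18
tool_pos: [0.3975, -0.1172, 0.2625]
tcp_rot: [1.0, 0.02, -0.0, -0.0]
force: [0.3, 0.2, 0.1]
grip_width: 0.526
grip_force: 0.0
```

```bash
python3 lk.py; python3 chk.py; python3 - <<'E'
from h import *
from link import *
p=np.load("box.npy");D=snapshot("side");i=D["img"].astype(int)
m=(i[...,0]>90)&(i[...,1]<40)&(i[...,2]<40);a=np.argwhere(m[200:290,260:340])+[200,260];print("knob side",len(a),a.mean(0)[::-1],a.min(0),a.max(0))
print([(d["conf"],d["extent"]) for d in cut_out("knob","side")])
for z in (27,32,37,45):
    q=ikfoot(-31,z);P,K,F=fk(*q);print(z,np.round(q,3),proj(D,B2W(p,np.array([[K[0],-120,K[1]],[P[0],-120,P[1]]])/1e3)).round(1).tolist())
E
```

```text
tcp box [-115.2 -118.6  262.5] [0.25492388 0.16212654 0.05643807] 44.72784624164035 25.175
0.9967757 (np.int64(10), np.int64(10))
500 [356.5   109.914] [ 97 272] [121 548]
knob side 10 [302.1 248.4] [246 297] [251 306]
[(0.53, [296.4, 240.5, 309.2, 249.1]), (0.24, [143.7, 183.4, 178.6, 221.5])]
27 [ 0.87  -0.617] [[301.8, 247.9], [340.6, 193.6]]
32 [ 0.907 -0.591] [[302.2, 245.9], [341.6, 192.5]]
37 [ 0.943 -0.565] [[302.5, 244.0], [342.5, 191.4]]
45 [ 0.998 -0.523] [[303.1, 240.9], [343.9, 189.9]]
```

The rod holds the lid by itself. The lid hasn't moved since I let go, and the knob's image height matches a seated foot, with the tip at about z = 33 mm. I'm handing the job in.

```bash
python3 -c "
from rig import *
print(close_job())"
```

```text
the job is handed in; nothing more can be done
None
```

The job is handed in: the lid was raised upright by its handle, the foot was seated in the rail's hole while I still held the knob, and the rod alone holds the lid open at about 0.9 rad (judge's verdict not shown).

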